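# Set the depth stop of the lid press on the first tumbler

## Task

Set up the lid press on its first tumbler: push the lever down until the lid is fully home and the resistance firms up, without leaning on it any harder than that, and slide the depth stop up its rod until it just meets the underside of the ram's finger as it sits at that depth. Finish with the lever lifted back past its balance point so that it rests fully open by itself, the tumbler still standing in its place under the ram, and leave the tape roll, the carton and the two waiting tumblers alone.

Things in the scene. Friction and masses are not known exactly. Their poses are not given: they have to be found in the camera images.
- press: Hand lever press, grey base plate 235 x 180 x 18 mm bolted down, alloy column behind the ram. Origin: table level on the ram's axis. Its x axis points from the ram to the column (the lever points along -x), y from the ram to the depth stop's rod, z up. Below z 0.2 m the strip y 95 to 165 mm is free but for the stop's grip tab.
- anvil: Round steel table under the ram, 100 mm across and 12 mm thick, with three 14 mm pins around the tumbler; its height differs from set-up to set-up. Origin: centre of its underside; the tumbler stands on it 12 mm higher. z up.
- ram: Ram of the press: slides straight down 95 mm per rad of the lever joint, on a vertical guide. Origin: centre of its pad's underside. Axes as the press's.
- lever (a joint): Lever angle, rad: 0 = fully open, 27 degrees above level, against its end stop; grows as it is pushed down, level at 0.47. About 3 N at the grip move it from open or lift it off the lid. It balances at 0.23 to 0.28: below that it rises open by itself, beyond it sinks, damped, and rests with the pad on the lid. Then about 4 to 7 N at the grip push the lid in; once home, it is firm. 75 N at the grip crush the tumbler.
- lever_grip (a point): Middle of the lever's round rubber grip, 26 mm in diameter, 110 mm long along the lever; 265 mm from the hinge, turning with the lever. It can be pushed from above or pinched from above across the lever.
- lever_hinge (a point): Centre of the lever's hinge, 215 mm above the table, fixed on the column. The hinge axis is level, along the press's y. A counterweight 72 mm across stands 100 mm above it on the lever, and leans back as the lever opens.
- lid (a joint): How far the tumbler's lid is pushed in, m: starts 0 to 0.003, fully home at 0.010. It slides under about 20 N at the ram and stays where it is.
- lid_top (a point): Centre of the top of the black lid in the tumbler under the ram, 70 mm across; 91 mm above the tumbler's foot when home.
- tumbler: White steel tumbler under the ram, 72 mm across, 85 mm to the rim, loose between the anvil's pins. Origin: centre of its foot, z up.
- ram_finger (a point): Where the stop has to meet: underside of the ram's finger, a 12 x 12 mm bar that reaches from the ram to the stop's rod, above the stop; 6 mm above the pad's underside; rides with the ram. Point on the rod's axis.
- depth_stop (a joint): Height of the depth stop on its rod, m, grows upward (0 = its top face 90 mm above the table, at most 0.070). It slides against about 12 N and stays where it is left. Above it, the resting lever adds only 4 to 9 N at the ram's finger, so a harder pull lifts ram and lever along.
- stop_face (a point): Top face of the depth stop, on the axis of its 12 mm rod, 80 mm from the ram's axis. The stop is a dark block 30 x 32 mm and 24 mm high, with a grip tab outward.
- stop_tab (a point): Top of the stop's black grip tab, level with the stop's face and 65 mm farther out along the press's y, free to be pinched from above: 14 mm thick along the press's x, 24 mm high; it runs from the block to 21 mm beyond this point.
- tumbler_b: Waiting tumbler of the same kind, lid 9 mm proud, about 100 mm high, standing apart. Origin: centre of its foot.
- tumbler_c: Another waiting tumbler, as tumbler_b. Origin: centre of its foot.
- tape_roll: Brown roll of packing tape lying flat, 100 mm across, 48 mm high. Origin: centre of its underside.
- carton: Small cardboard carton 90 x 130 x 60 mm. Origin: centre of its underside.

How it is judged:
By the outcome, as a careful person would: the job done as asked, in the order asked, and still so for the second after the job is handed in, with the robot touching nothing.
It also fails if it takes over 67 s, if anything falls off the work surface, if the arm or the gripper's body presses on something with over 40 N, if the wrist force passes 120 N, or if a joint passes its speed limit or range.

## Robot

A 7-joint arm with a two-finger parallel gripper is mounted at the origin on the work surface. World frame = base frame: x ahead of the robot, y to its left, z up, the work surface at z = 0. Lengths are in mm, angles in rad, forces in N, time in s.
With the tool pointing down it reaches from about 425 to 875 mm from the base axis. Payload 8.4 kg.
Tool frame: the origin (TCP) lies at the very end of the fingers, on their centre line; the grasp point (between the pads) lies 19 mm behind it; z points along the fingers, x is the direction in which the jaws open and shut, and the axes are right-handed (so a half turn about z gives the same grasp; the last joint's range is limited). The gripper opens to 87 mm and grips with 3 to 60 N. Pads are 19 mm wide; open, the fingers measure 117 mm over their backs; the gripper's body (75 mm by 190 mm) begins 51 mm behind the grasp point.
Start: joints at [1.247, 0.333, 0.04, 1.465, -0.013, 1.343, -0.059], TCP at [144.872, -633.62, 199.546] pointing down, gripper open.
Joint ranges: [-2.58, 2.58], [-0.38, 2.09], [-1.3, 1.39], [0.25, 2.4], [-1.5, 4.64], [0.08, 2.09], [-2.65, 2.65]. Speed limits (rad/s): [2.22, 2.22, 2.79, 2.79, 3.14, 3.14, 3.14].

## Interface

Orientations are given as a 3x3 rotation matrix whose columns are the frame's x, y, z axes.
In Python, from rig import arm gives the robot as it stands. The module is installed in compiled form; this text tells all that it offers.
- The arm moves only by the shell command python3 -m jog 'ROWS' [FORCE]. ROWS is JSON, a list of rows, each a list of 3 entries, a list of its own where there are three numbers: the shift along the tool's x, y, z in m, then the turn about the tool's z in rad, then the finger opening in m, from 0 to 0.087. A call has 1 to 12 rows; each row is the pose to reach, as a shift and turn from the pose commanded when the call began, along the tool's axes at that moment; what a row does not reach only later rows make up. A row lasts 1/12 s, in which the tool goes at most 41.7 mm and 7.16 degrees, less where a joint would pass 70% of its speed; a pose out of reach is approached as far as the arm can. A call with a gripper value outside its range is refused whole. The fingers move at their own pace and stop on an object; FORCE is the grip in N (left out, the last holds). Time passes only in rows, so rows that repeat a pose let the fingers close. It gives the time, the measured TCP pose, the force and the opening at its end, in the units of the state.
- arm.sense(): the state, without advancing time (a new reading comes with each control period).
- arm.capture(name): name is "scene" or "top" or "wrist"; returns a dict with "image" (420x560x3 uint8, blue, green, red), "range_z" (420x560 float32, mm along the optical axis (not along the pixel's ray), 0 where there is no reading), "fx", "fy", "cx", "cy" (pixels), "extrinsics" (4x4, takes a point from camera to world coordinates). Camera axes: x right, y down, z forward; pixel columns grow to the right and rows downward; lengths in mm; the calibration is good to about 2 mm. The wrist camera is an equidistant fisheye: a pixel r from the principal point sees the ray r / f radians off the axis. A picture is of the moment at which its call begins.
- arm.hand_in(): hands the job in, once; it reports no verdict.
The state is a dict: "time_s": time; "joint_pos": joint angles; "qvel": joint speeds; "joint_efforts": joint torques, N m; "eef_pos": TCP position; "eef_rot": TCP orientation; "force": force on the tool from outside, world axes, zero at the start; "moment": the same for the moment, N m; "width": finger opening in mm.
Only numpy, scipy, OpenCV 4.12 (cv2) and the standard library are available. Lean on these libraries where they do the work, as an engineer would, in place of code of your own. Each camera call takes 0.05 s, during which the arm holds its last target.

## Working session

There is one attempt and no reset: what is moved stays moved. The work goes in short steps, Python scripts to look and compute and a shell command to move; the robot and the scene stay as the last step left them, time stands still between calls to the robot, and variables do not carry over. Pictures are saved under pics/ and viewed, and the job is handed in when it is done.

```bash
mkdir -p pics
cat > h.py <<'E'
import numpy as np, cv2
from rig import arm
def cap(n,tag):
    c=arm.capture(n); cv2.imwrite(f'pics/{tag}.png',c['image']); np.savez(f'pics/{tag}.npz',**c); return c
def world(c):
    d=np.array(c['range_z'],float); v,u=np.indices(d.shape)
    P=np.stack([(u-c['cx'])/c['fx']*d,(v-c['cy'])/c['fy']*d,d,np.ones_like(d)],-1)
    W=(P@np.array(c['extrinsics']).T)[...,:3]; W[d<=0]=np.nan; return W
def load(t): return dict(np.load(f'pics/{t}.npz'))
E
python3 - <<'E'
from h import *
for n in('scene','top','wrist'):
    c=cap(n,n+'0'); print(n,c['fx'],c['cx'],c['cy'],np.round(c['extrinsics'],3).tolist())
s=arm.sense()
for k in s: print(k,np.round(s[k],3).tolist())
E
```

```text
scene 413.736542703881 281.19717077376293 205.81763618077252 [[0.572, 0.61, -0.548, 1135.212], [0.82, -0.419, 0.39, -417.312], [0.008, -0.673, -0.74, 1013.996], [0.0, 0.0, 0.0, 1.0]]
top 485.00564193692605 283.4159413676083 211.8879006759041 [[0.02, -0.996, 0.081, 398.375], [-1.0, -0.019, 0.007, 15.447], [-0.005, -0.082, -0.997, 1620.445], [0.0, 0.0, 0.0, 1.0]]
wrist 325.19226210127806 270.4272954692334 212.52954114726143 [[0.223, -0.944, -0.243, 209.454], [-0.975, -0.217, -0.054, -617.185], [-0.001, 0.249, -0.968, 383.31], [0.0, 0.0, 0.0, 1.0]]
time_s 0.15
joint_pos [1.247, 0.334, 0.04, 1.466, -0.013, 1.343, -0.058]
qvel [-0.002, -0.002, 0.002, -0.004, 0.001, 0.001, 0.001]
joint_efforts [0.004, -65.684, 1.337, -40.409, -0.06, 0.042, 0.0]
eef_pos [144.792, -633.298, 198.872]
eef_rot [[0.223, -0.975, -0.0], [-0.975, -0.223, 0.001], [-0.001, 0.0, -1.0]]
force [-0.227, 0.354, 0.246]
moment [0.016, 0.032, 0.01]
width 86.994
```

View pics/scene0.png

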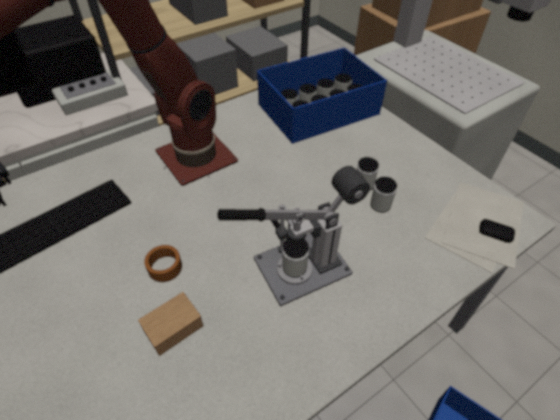

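View pics/top0.png

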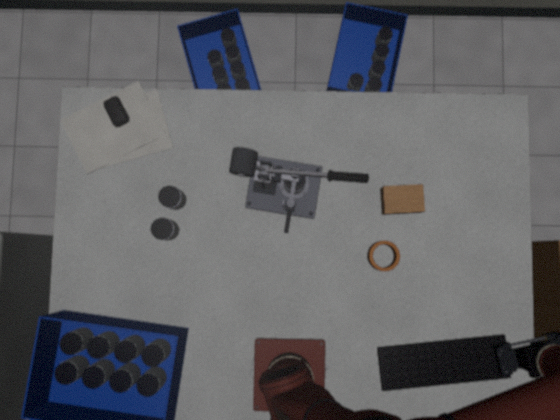

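View pics/wrist0.png

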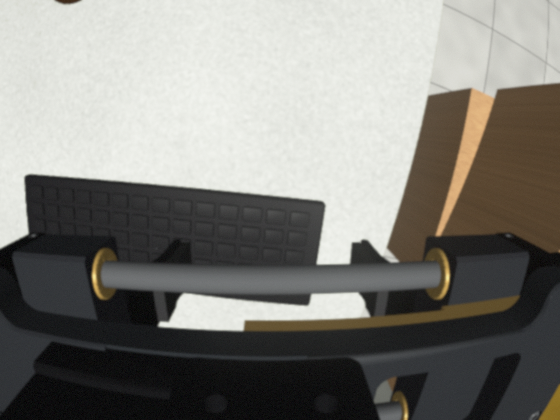

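Scene view: press at about (300,250), lever grip at (240,214), counterweight (350,184). Top view: base plate (285,187), grip at (348,178), stop tab (287,222), tumblers (171,197) and (164,229), carton (403,199), tape (383,256). The lever points along −y and the stop faces the robot.

Run:
```python
from h import *
c=load('top0');W=world(c);im=c['image']
hsv=cv2.cvtColor(im,cv2.COLOR_BGR2HSV)
sub=np.zeros(im.shape[:2],bool); sub[140:245,220:380]=1
z=W[...,2]
m=sub&(z>10)&(z<26)
# base plate rect from points
p=W[m][:,:2].astype(np.float32); print('plate',len(p),cv2.minAreaRect(p),np.median(z[m]))
g=sub&(z>150); 
for lo,hi in((60,130),(130,180),(180,230),(230,290),(290,400)):
    q=sub&(z>lo)&(z<hi); print(lo,q.sum())
# grip
m=sub&(z>120)&(im.max(2)<60); m[:,:325]=0
P=W[m]; print('grip',len(P),P.mean(0),P.min(0),P.max(0))
x=P-P.mean(0); u,s,v=np.linalg.svd(x,full_matrices=False); print(v[0],(x@v[0]).min(),(x@v[0]).max())
m=sub&(z>60)&(z<130);m[:205]=0
P=W[m]; print('tab',len(P),P.mean(0),P.min(0),P.max(0))
for r in range(196,236,3): print(r,[ (int(z[r,k])if z[r,k]==z[r,k] else 0) for k in range(276,304,2)])
big=cv2.resize(im[140:245,225:380],None,fx=5,fy=5,interpolation=cv2.INTER_CUBIC); cv2.imwrite('pics/topbig.png',cv2.convertScaleAbs(big,alpha=1.5))
c=load('scene0');cv2.imwrite('pics/scbig.png',cv2.convertScaleAbs(cv2.resize(c['image'][155:310,210:380],None,fx=3.8,fy=3.8,interpolation=cv2.INTER_CUBIC),alpha=1.5))
```

```text
plate 1901 ((597.515869140625, -20.437103271484375), (346.82232666015625, 518.7447509765625), 1.1351314783096313) 17.623481477573932
60 276
130 162
180 569
230 378
290 1208
grip 314 [ 600.44942912 -142.96122312  343.04756247] [ 586.19726083 -192.99639771  312.97502128] [618.7594694  -91.72924719 369.91465405]
[-0.1180928  -0.88626213  0.4478767 ] -57.838545867108394 54.95359865719641
tab 150 [506.01022206  10.7331824  110.34734048] [459.01202543  -7.48041686  77.16207082] [544.37383649  27.41292323 118.13019423]
196 [15, 17, 17, 21, 22, 33, 33, 200, 201, 29, 33, 29, 37, 31]
199 [12, 17, 12, 14, 14, 21, 195, 209, 0, 12, 16, 13, 18, 13]
202 [15, 22, 18, 16, 130, 110, 200, 213, 211, 205, 17, 18, 22, 14]
205 [14, 17, 26, 22, 47, 110, 203, 203, 203, 106, 17, 19, 15, 17]
208 [19, 19, 19, 19, 17, 106, 114, 110, 110, 110, 22, 21, 17, 14]
211 [18, 16, 20, 16, 19, 16, 107, 109, 18, 17, 16, 19, 27, 18]
214 [-2, -3, -3, -1, -1, 5, 109, 112, 16, 15, 18, 20, 19, 24]
217 [-2, 5, -7, -3, 4, 108, 110, 113, 0, 0, 5, -3, -3, 4]
220 [0, -2, 3, -7, -2, 112, 114, -1, 1, -2, -2, 6, -1, 3]
223 [0, 0, 3, 3, 2, 118, 105, -3, -4, 1, 0, -4, -4, 1]
226 [-3, 2, 0, 5, 0, 110, 111, -6, -1, 1, -1, 2, -1, 0]
229 [-2, 0, 0, -3, 108, 113, 111, -5, 3, 4, 8, -2, 3, 0]
232 [-1, -8, -3, 0, -2, 113, -1, -6, 0, -1, 0, -1, 3, 4]
235 [-3, 1, -1, 7, -1, -8, -1, 1, 0, -2, 2, -3, 2, 3]
```

View pics/topbig.png

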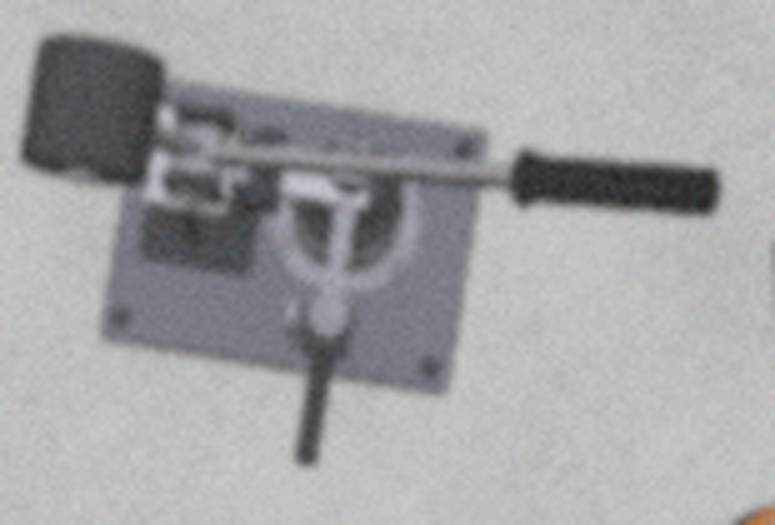

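View pics/scbig.png

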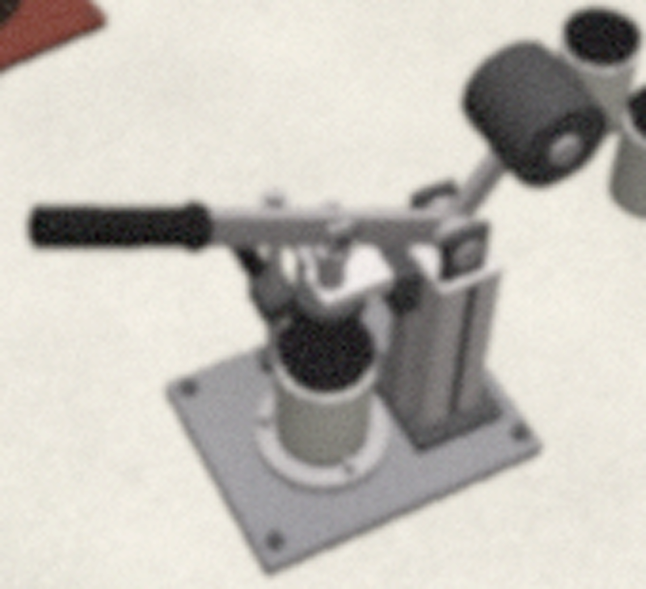

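```bash
cat >> h.py <<'E'
def ray(c,u,v,z):
    E=np.array(c['extrinsics']); d=E[:3,:3]@np.array([(u-c['cx'])/c['fx'],(v-c['cy'])/c['fy'],1]); o=E[:3,3]
    return o+d*(z-o[2])/d[2]
E
python3 - <<'E'
from h import *
c=load('top0');W=world(c);im=c['image'].astype(int);z=W[...,2]
f=lambda x,y:(225+(x+.5)/5-.5,140+(y+.5)/5-.5)
for n,p,h in [('BL',(103,338),18),('BR',(447,392),18),('UR',(487,130),18),('sBL',(120,318),18),('sBR',(432,366),18),('sUR',(467,143),18),('tabend',(306,466),110),('tabstart',(320,350),110),('finger',(328,318),205),('grip0',(520,178),313),('grip1',(716,191),362)]:
    print(n,np.round(ray(c,*f(*p),h),1))
P={k:ray(c,*f(*p),18)[:2] for k,p in dict(BL=(103,338),BR=(447,392),UR=(487,130)).items()}
e=P['BL']-P['BR'];g=P['BR']-P['UR'];print(np.linalg.norm(e),np.linalg.norm(g),np.degrees(np.arctan2(e[1],e[0])),np.degrees(np.arctan2(g[1],g[0])))
# anvil / tumblers from scene
c=load('scene0');W=world(c)
f=lambda x,y:(210+(x+.5)/3.8-.5,155+(y+.5)/3.8-.5)
for n,p in dict(anvilrim=(325,477),lidc=(328,352),rimfront=(322,395),grip=(120,225),hinge=(464,248),cw=(530,110)).items():
    u,v=map(round,f(*p)); print(n,u,v,np.round(np.nanmedian(W[v-1:v+2,u-1:u+2].reshape(-1,3),0),1))
u0=round(f(325,0)[0])
for v in range(230,292,2): print(v,np.round(np.nanmedian(W[v:v+2,u0-2:u0+3].reshape(-1,3),0)).tolist(),end=' ')
E
```

```text
BL [542.5 153.3  18. ]
BR [511.  -75.5  18. ]
UR [686.9 -99.6  18. ]
sBL [556.  142.4  18. ]
sBR [528.1 -65.3  18. ]
sUR [677.9 -86.4  18. ]
tabend [456.6  16.8 110. ]
tabstart [529.3   9.5 110. ]
finger [540.    5.5 205. ]
grip0 [607.7 -96.7 313. ]
grip1 [ 595.  -195.1  362. ]
230.91820235505537 177.56024779250623 82.16968825916864 172.19435388301216
anvilrim 295 280 [657.8 -26.6  34.8]
lidc 296 247 [626.8  -5.9 135.5]
rimfront 294 259 [646.9 -26.6 121. ]
grip 241 214 [ 609.8 -148.7  344.2]
hinge 332 220 [661.8  76.4 224. ]
cw 349 184 [659.6 117.1 326. ]
230 [627.0, -12.0, 209.0] 232 [631.0, -16.0, 208.0] 234 [635.0, -17.0, 202.0] 236 [636.0, -18.0, 198.0] 238 [639.0, -21.0, 195.0] 240 [640.0, -20.0, 189.0] 242 [613.0, 2.0, 135.0] 244 [619.0, -4.0, 135.0] 246 [624.0, -7.0, 135.0] 248 [629.0, -11.0, 135.0] 250 [635.0, -14.0, 135.0] 252 [639.0, -19.0, 136.0] 254 [645.0, -24.0, 136.0] 256 [649.0, -25.0, 133.0] 258 [647.0, -24.0, 121.0] 260 [651.0, -26.0, 116.0] 262 [649.0, -24.0, 107.0] 264 [651.0, -25.0, 98.0] 266 [650.0, -24.0, 88.0] 268 [651.0, -24.0, 80.0] 270 [651.0, -24.0, 70.0] 272 [651.0, -24.0, 60.0] 274 [650.0, -23.0, 49.0] 276 [651.0, -23.0, 37.0] 278 [654.0, -25.0, 36.0] 280 [659.0, -28.0, 35.0] 282 [662.0, -32.0, 30.0] 284 [663.0, -32.0, 20.0] 286 [668.0, -34.0, 19.0] 288 [671.0, -37.0, 17.0] 290 [677.0, -41.0, 18.0]
```

Measured: the press x axis sits at a world angle of about 82.2°. Ram axis is near (620,−5), anvil top 35, and lid top about 135, so home should be about 126 and the finger then about 132. Grip centre is (601,−144,335) and the stop face is about 110. I'm moving above the grip.

```bash
python3 -m jog '[[[0,0,-0.04],0,0.016],[[0,0,-0.08],0,0.016],[[0,0,-0.12],0,0.016],[[-0.2,-0.3,-0.2],-0.6,0.016],[[-0.376,-0.554,-0.2],-1.21,0.016],[[-0.376,-0.554,-0.2],-1.21,0.016],[[-0.376,-0.554,-0.2],-1.21,0.016],[[-0.376,-0.554,-0.2],-1.21,0.016],[[-0.376,-0.554,-0.2],-1.21,0.016],[[-0.376,-0.554,-0.2],-1.21,0.016],[[-0.376,-0.554,-0.2],-1.21,0.016],[[-0.376,-0.554,-0.2],-1.21,0.016]]' 20
```

```text
time_s: 1.15
eef_pos: [399.3, -359.8, 366.2]
eef_rot: [[0.977, -0.213, -0.0], [-0.213, -0.977, -0.0], [-0.0, 0.0, -1.0]]
force: [0.7, -0.3, -0.4]
width: 18.7
```

```bash
python3 -m jog '[[[0.14,-0.235,-0.03],0,0.016],[[0.14,-0.235,-0.03],0,0.016],[[0.14,-0.235,-0.03],0,0.016],[[0.14,-0.235,-0.03],0,0.016],[[0.14,-0.235,-0.03],0,0.016],[[0.14,-0.235,-0.03],0,0.016],[[0.14,-0.235,-0.03],0,0.016],[[0.14,-0.235,-0.03],0,0.016],[[0.14,-0.235,-0.03],0,0.016],[[0.14,-0.235,-0.03],0,0.016]]'
python3 - <<'E'
from h import *
s=arm.sense(); print(s['eef_pos'],np.round(s['eef_rot'],3).tolist(),s['force'],s['joint_pos'])
c=cap('top','t1');c=cap('scene','s1')
E
```

```text
time_s: 1.98
eef_pos: [586.2, -163.6, 395.6]
eef_rot: [[0.976, -0.22, -0.001], [-0.22, -0.976, -0.0], [-0.001, 0.0, -1.0]]
force: [-0.3, 0.0, -0.2]
width: 16.2
[ 586.23869853 -163.63244021  395.57550406] [[0.976, -0.22, -0.001], [-0.22, -0.976, -0.0], [-0.001, 0.0, -1.0]] [-0.34527822  0.0041291  -0.22368827] [ 0.56567266  0.26348714 -0.48722575  1.18471708  0.12401756  1.7225365
 -0.10990779]
```

```bash
python3 -m jog '[[[0.010,-0.0225,0.01],-0.086,0.016],[[0.010,-0.0225,0.03],-0.086,0.016],[[0.010,-0.0225,0.03],-0.086,0.016],[[0.010,-0.0225,0.03],-0.086,0.016]]'
python3 - <<'E'
from h import *
s=arm.sense(); print(s['eef_pos'],np.round(s['eef_rot'],3).tolist(),s['force'])
c=cap('scene','s2');cv2.imwrite('pics/s2b.png',cv2.convertScaleAbs(cv2.resize(c['image'][100:310,180:380],None,fx=2.8,fy=2.8,interpolation=cv2.INTER_CUBIC),alpha=1.3))
E
```

```text
time_s: 2.42
eef_pos: [600.1, -144.8, 365.5]
eef_rot: [[0.991, -0.137, -0.002], [-0.137, -0.991, -0.0], [-0.002, 0.001, -1.0]]
force: [0.5, -0.8, -0.5]
width: 15.9
[ 600.13954321 -144.76487519  365.5377731 ] [[0.991, -0.137, -0.002], [-0.137, -0.991, -0.0], [-0.002, 0.001, -1.0]] [ 0.45836911 -0.81090082 -0.48590997]
```

View pics/s2b.png

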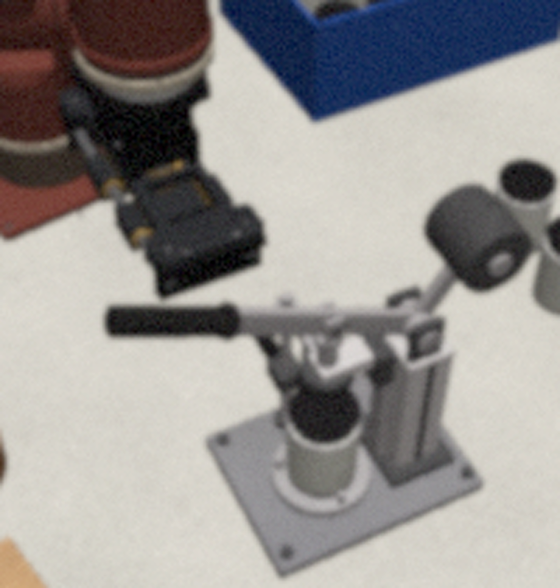

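```bash
python3 - <<'E'
from h import *
c=load('s2');E=np.linalg.inv(c['extrinsics'])
for p in([600,-145,365],[600,-145,435],[601,-144,335]):
    q=E@np.r_[p,1]; u,v=c['fx']*q[0]/q[2]+c['cx'],c['fy']*q[1]/q[2]+c['cy'];print(u,v,(u-180)*2.8,(v-100)*2.8)
W=world(c)
for (x,y) in((205,250),(170,320),(230,225),(170,285)):
    u,v=int(180+x/2.8),int(100+y/2.8);print(W[v,u])
E
python3 - <<'E'
from h import *
c=cap('top','t2');cv2.imwrite('pics/t2b.png',cv2.convertScaleAbs(cv2.resize(c['image'][130:280,220:420],None,fx=3.8,fy=3.8,interpolation=cv2.INTER_CUBIC),alpha=1.5))
c=cap('wrist','w2')
E
```

```text
239.57691767519265 203.89111742533203 166.8153694905394 290.8951287909297
237.26431067432614 180.24468957318678 160.3400698881132 224.68513080492295
241.11839009213048 213.2827440443153 171.13149225796533 317.1916833240828
[ 694.34000507 -164.20068148  499.99244403]
[ 609.86598612 -151.36563266  345.76750118]
[ 685.16679198 -139.47865309  500.87909391]
[ 682.79641509 -185.72499586  472.17482618]
```

View pics/t2b.png

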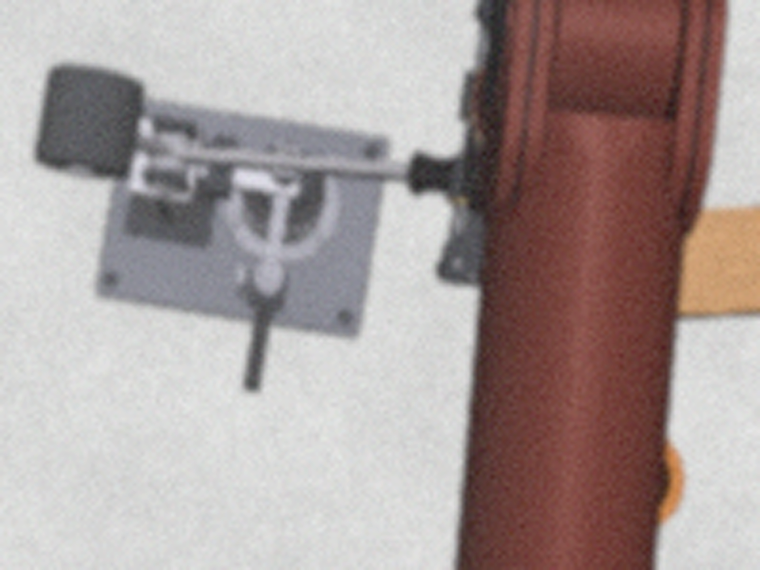

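View pics/w2.png

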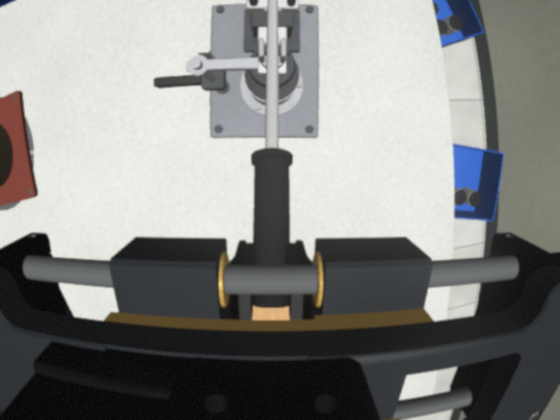

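Wrist view: the grip is centred between the fingertips, at column 270. Now pushing down along the arc.

```bash
python3 -m jog '[[[0,0,0.012],0,0.016],[[0,0.003,0.022],0,0.016],[[0,0.006,0.032],0,0.016],[[0,0.009,0.042],0,0.016],[[0,0.013,0.052],0,0.016],[[0,0.017,0.062],0,0.016],[[0,0.02,0.072],0,0.016],[[0,0.022,0.082],0,0.016],[[0,0.025,0.092],0,0.016],[[0,0.025,0.092],0,0.016]]'
python3 -m jog '[[[0,0.001,0.01],0,0.016],[[0,0.002,0.02],0,0.016],[[0,0.003,0.03],0,0.016],[[0,0.004,0.04],0,0.016],[[0,0.004,0.048],0,0.016],[[0,0.004,0.048],0,0.016]]'
python3 - <<'E'
from h import *
s=arm.sense(); print(s['eef_pos'],s['force'],s['moment'])
c=cap('scene','s3');cv2.imwrite('pics/s3b.png',cv2.convertScaleAbs(cv2.resize(c['image'][100:310,180:380],None,fx=2.8,fy=2.8,interpolation=cv2.INTER_CUBIC),alpha=1.5))
cap('wrist','w3')
E
```

```text
time_s: 3.4
eef_pos: [596.7, -168.5, 271.0]
eef_rot: [[0.991, -0.135, -0.004], [-0.135, -0.991, 0.001], [-0.004, -0.001, -1.0]]
force: [-0.4, -0.4, -0.2]
width: 16.1
time_s: 3.9
eef_pos: [596.3, -171.7, 223.5]
eef_rot: [[0.991, -0.135, -0.003], [-0.135, -0.991, 0.001], [-0.003, -0.001, -1.0]]
force: [-0.7, 0.7, -0.1]
width: 16.1
[ 596.33952646 -171.65511888  223.48050043] [-0.71988393  0.72325685 -0.09418655] [-0.02476275 -0.07839321  0.03139724]
```

View pics/s3b.png

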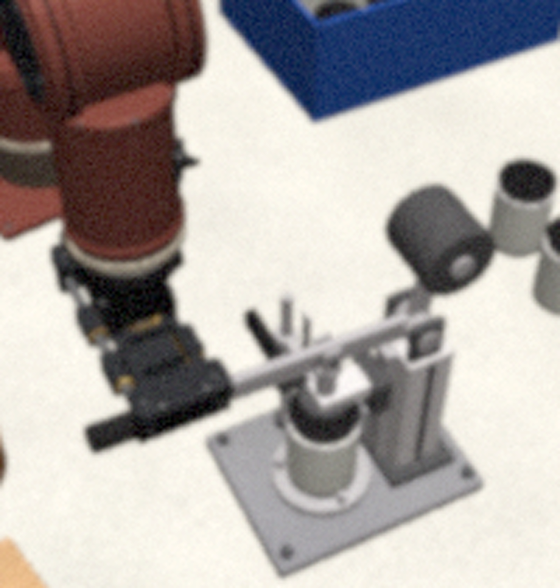

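View pics/w3.png

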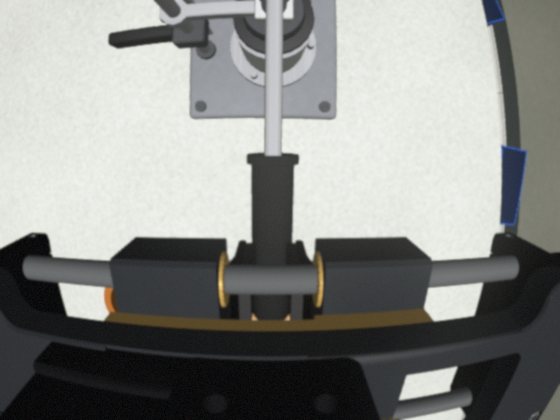

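```bash
J='python3 -m jog'; python3 -m jog '[[[0,0,0.004],0,0.016],[[0,0,0.008],0,0.016],[[0,0,0.008],0,0.016]]' | grep -v rot
python3 -m jog '[[[0,0,0.003],0,0.016],[[0,0,0.006],0,0.016],[[0,0,0.006],0,0.016]]'| grep -v rot
python3 -m jog '[[[0,0,0.002],0,0.016],[[0,0,0.004],0,0.016],[[0,0,0.004],0,0.016]]'| grep -v rot
```

```text
time_s: 4.25
eef_pos: [597.1, -171.8, 217.3]
force: [0.3, 0.2, 0.3]
width: 16.3
time_s: 4.5
eef_pos: [597.1, -171.9, 211.3]
force: [-0.2, -0.8, -0.7]
width: 15.7
time_s: 4.75
eef_pos: [597.2, -171.9, 207.5]
force: [0.5, -0.6, -0.2]
width: 16.0
```

```bash
python3 -m jog '[[[0,0,0.002],0,0.016],[[0,0,0.004],0,0.016],[[0,0,0.004],0,0.016]]'| grep -v rot
python3 -m jog '[[[0,0,0.002],0,0.016],[[0,0,0.004],0,0.016],[[0,0,0.004],0,0.016]]'| grep -v rot
```

```text
time_s: 5.0
eef_pos: [597.1, -171.9, 203.5]
force: [-0.6, 0.6, 0.6]
width: 16.4
time_s: 5.25
eef_pos: [597.1, -171.9, 199.5]
force: [-0.0, -0.6, 0.4]
width: 15.9
```

```bash
python3 -m jog '[[[0,0,0.0015],0,0.016],[[0,0,0.003],0,0.016],[[0,0,0.003],0,0.016]]'| grep -v rot
python3 -m jog '[[[0,0,0.0015],0,0.016],[[0,0,0.003],0,0.016],[[0,0,0.003],0,0.016]]'| grep -v rot
python3 - <<'E'
from h import *
c=cap('scene','s4');cv2.imwrite('pics/s4b.png',cv2.convertScaleAbs(cv2.resize(c['image'][180:300,200:360],None,fx=4.5,fy=4.5,interpolation=cv2.INTER_CUBIC),alpha=1.5))
E
```

```text
time_s: 5.5
eef_pos: [597.2, -171.9, 196.6]
force: [-0.3, -0.5, 0.3]
width: 15.8
time_s: 5.75
eef_pos: [597.2, -171.9, 193.6]
force: [0.5, 0.3, 0.4]
width: 15.7
```

View pics/s4b.png

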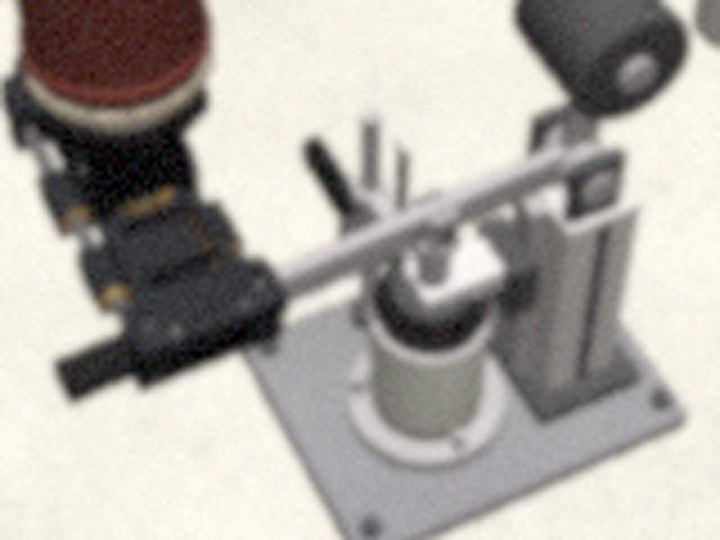

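The pad seems to be on or near the lid; the grip end shows at (90,375) in the crop. Continuing in small steps.

```bash
python3 - <<'E'
from h import *
c=load('s4');W=world(c);im=c['image']
m=np.zeros(im.shape[:2],bool);m[255:272,212:229]=1
m&=(im.max(2)<60)
P=W[m];P=P[np.isfinite(P[:,0])];print(len(P),np.median(P,0))
E
python3 -m jog '[[[0,0,0.0015],0,0.016],[[0,0,0.003],0,0.016],[[0,0,0.003],0,0.016]]'| grep -v rot
python3 -m jog '[[[0,0,0.001],0,0.016],[[0,0,0.002],0,0.016],[[0,0,0.002],0,0.016]]'| grep -v rot
```

```text
127 [ 599.58428896 -207.61616357  203.82492124]
time_s: 6.05
eef_pos: [597.2, -171.9, 190.6]
force: [0.2, 0.3, -0.6]
width: 16.0
time_s: 6.3
eef_pos: [597.2, -171.9, 188.7]
force: [-0.2, 0.4, -0.7]
width: 15.9
```

Run:
```python
from h import *
c=cap('wrist','w4');cv2.imwrite('pics/w4b.png',cv2.convertScaleAbs(cv2.resize(c['image'][100:340,150:400],None,fx=2.4,fy=2.4,interpolation=cv2.INTER_CUBIC),alpha=2.5))
c=cap('scene','s5');cv2.imwrite('pics/s5b.png',cv2.convertScaleAbs(cv2.resize(c['image'][180:300,200:360],None,fx=4.5,fy=4.5,interpolation=cv2.INTER_CUBIC),alpha=2.5))
```

```text
(no output)
```

View pics/w4b.png

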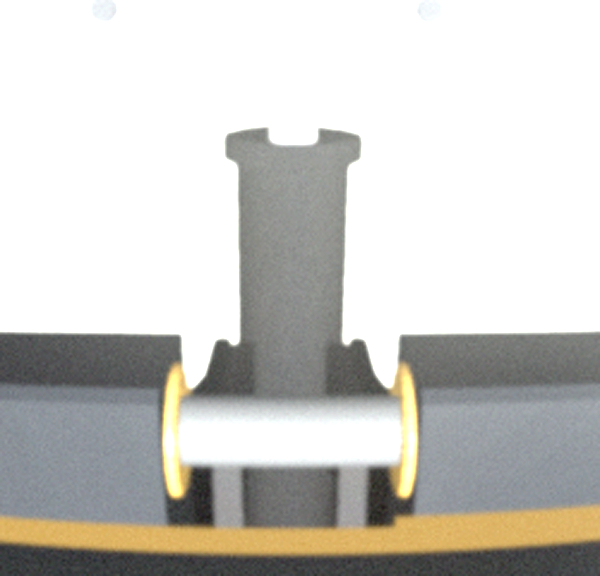

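View pics/s5b.png

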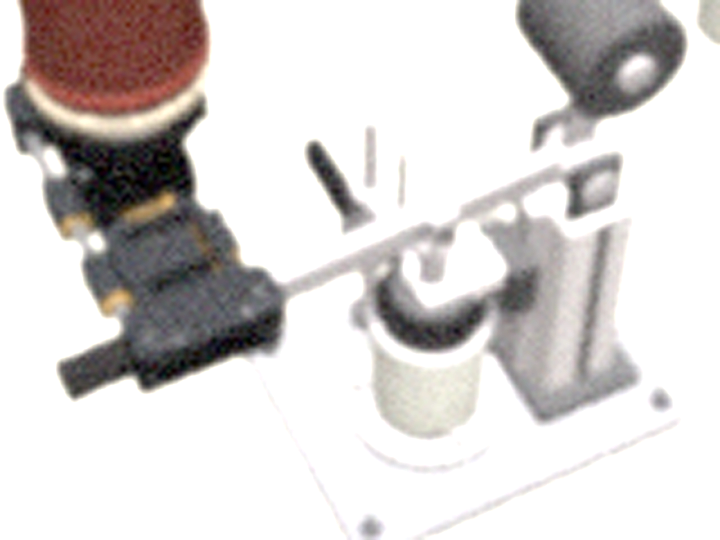

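```bash
python3 - <<'E'
from h import *
for t in('s3','s4','s5'):
    c=load(t);W=world(c);im=c['image']
    m=np.zeros(im.shape[:2],bool);m[250:275,206:229]=1
    m&=(im.max(2)<60)
    P=W[m];P=P[np.isfinite(P[:,0])&(P[:,2]>120)];print(t,len(P),np.round(np.median(P,0)), P.mean(0))
    # pad/lid edges: stop
c=load('s5');W=world(c)
f=lambda x,y:(round(200+x/4.5),round(180+y/4.5))
for p in((290,285),(500,190),(425,325),(430,345),(430,400),(75,375),(120,365)):
    u,v=f(*p);print(p,np.round(np.nanmedian(W[v-1:v+2,u-1:u+2].reshape(-1,3),0)))
E
python3 -m jog '[[[0,0,0.001],0,0.016],[[0,0,0.002],0,0.016],[[0,0,0.002],0,0.016]]'| grep -v rot
```

```text
s3 134 [ 600. -210.  234.] [ 602.44689634 -209.67254434  236.45840602]
s4 133 [ 600. -208.  204.] [ 601.60558094 -207.67050389  207.78419558]
s5 136 [ 600. -208.  204.] [ 603.05847318 -207.74200985  209.89758026]
(290, 285) [614. -97. 207.]
(500, 190) [632.  34. 218.]
(425, 325) [640. -22. 140.]
(430, 345) [649. -21. 131.]
(430, 400) [652. -22.  78.]
(75, 375) [ 600. -219.  203.]
(120, 365) [ 605. -195.  201.]
time_s: 6.65
eef_pos: [597.2, -171.9, 186.7]
force: [0.4, 0.4, 0.5]
width: 15.8
```

```bash
cat >> h.py <<'E'
def wfish(c):
    d=np.array(c['range_z'],float); v,u=np.indices(d.shape)
    x=(u-c['cx'])/c['fx'];y=(v-c['cy'])/c['fy'];r=np.hypot(x,y)+1e-9
    k=np.tan(np.clip(r,0,1.5))/r
    P=np.stack([x*k*d,y*k*d,d,np.ones_like(d)],-1)
    W=(P@np.array(c['extrinsics']).T)[...,:3]; W[d<=0]=np.nan; return W
E
python3 - <<'E'
from h import *
c=cap('wrist','w5');W=wfish(c)
f=lambda x,y:(round(150+x/2.4),round(100+y/2.4))
for n,p in dict(grip1=(290,200),grip2=(290,260),grip3=(290,320),grip4=(290,370),grip5=(290,490),fl=(230,370),fr=(350,370),fl2=(228,500),fr2=(350,500),tbl=(100,200)).items():
    u,v=f(*p);print(n,u,v,np.round(np.nanmedian(W[v-1:v+2,u-1:u+2].reshape(-1,3),0)))
for v in range(235,325,6): print(v,[int(x) if x==x else 0 for x in W[v,225:320:6,2]])
E
```

```text
grip1 271 183 [ 602. -129.  212.]
grip2 271 208 [ 600. -142.  211.]
grip3 271 233 [ 598. -156.  209.]
grip4 271 254 [ 597. -168.  209.]
grip5 271 304 [ 592. -200.  206.]
fl 246 254 [ 586. -159.  227.]
fr 296 254 [ 609. -163.  227.]
fl2 245 308 [ 586. -170.  258.]
fr2 296 308 [ 606. -173.  258.]
tbl 192 183 [ 505. -151.   -1.]
235 [0, 0, 0, 0, 198, 205, 208, 208, 209, 208, 205, 202, 0, 0, 0, 0]
241 [287, 0, 0, 211, 199, 204, 206, 209, 208, 208, 206, 201, 210, -1, 0, 284]
247 [287, 0, 221, 221, 216, 216, 207, 208, 209, 208, 206, 216, 220, 220, 0, 284]
253 [292, 0, 228, 228, 224, 216, 206, 208, 209, 207, 204, 224, 227, 228, 0, 291]
259 [292, 235, 235, 233, 232, 217, 206, 208, 207, 207, 204, 233, 231, 236, 236, 291]
265 [294, 292, 293, 292, 292, 292, 291, 291, 291, 292, 293, 293, 293, 293, 293, 293]
271 [294, 294, 294, 294, 295, 294, 295, 295, 295, 295, 295, 296, 295, 294, 294, 294]
277 [295, 296, 296, 296, 295, 295, 295, 295, 296, 295, 295, 297, 296, 296, 297, 296]
283 [297, 296, 297, 296, 297, 296, 296, 295, 295, 296, 296, 295, 296, 296, 296, 296]
289 [296, 296, 298, 296, 296, 297, 296, 295, 296, 296, 296, 296, 296, 297, 296, 296]
295 [295, 270, 261, 258, 258, 203, 206, 205, 205, 206, 204, 258, 258, 258, 270, 295]
301 [298, 276, 261, 257, 258, 202, 204, 205, 205, 205, 202, 257, 258, 258, 277, 296]
307 [293, 279, 263, 257, 258, 202, 203, 205, 205, 205, 203, 259, 258, 261, 278, 291]
313 [294, 281, 265, 258, 258, 201, 204, 205, 0, 204, 201, 258, 258, 263, 280, 291]
319 [304, 303, 266, 259, 257, 201, 203, 205, 204, 205, 200, 258, 258, 263, 281, 304]
```

Run:
```python
from h import *
c=load('w5');s=arm.sense();R=np.array(s['eef_rot']);p=np.array(s['eef_pos']);E=np.linalg.inv(c['extrinsics'])
print(p,c['extrinsics'][:3,3])
for dx in(-25,-8,8,25):
  for dy in (-9.5,0,9.5):
    for dz in(0,-20):
      q=E@np.r_[p+R@[dx,dy,dz],1];th=np.arctan2(np.hypot(q[0],q[1]),q[2]);a=np.arctan2(q[1],q[0]);print(dx,dy,dz,np.round([c['cx']+c['fx']*th*np.cos(a),c['cy']+c['fy']*th*np.sin(a)],0))
```

```text
[ 597.25904593 -171.90365852  186.83885721] [ 605.24415024 -103.88260338  371.29360503]
-25 -9.5 0 [231. 231.]
-25 -9.5 -20 [227. 243.]
-25 0 0 [232. 246.]
-25 0 -20 [228. 259.]
-25 9.5 0 [232. 261.]
-25 9.5 -20 [228. 274.]
-8 -9.5 0 [260. 231.]
-8 -9.5 -20 [258. 243.]
-8 0 0 [260. 246.]
-8 0 -20 [258. 259.]
-8 9.5 0 [260. 261.]
-8 9.5 -20 [259. 275.]
8 -9.5 0 [286. 232.]
8 -9.5 -20 [288. 243.]
8 0 0 [286. 246.]
8 0 -20 [288. 259.]
8 9.5 0 [286. 261.]
8 9.5 -20 [287. 275.]
25 -9.5 0 [315. 231.]
25 -9.5 -20 [319. 243.]
25 0 0 [314. 246.]
25 0 -20 [319. 259.]
25 9.5 0 [313. 261.]
25 9.5 -20 [318. 274.]
```

Run:
```python
from h import *
c=load('wrist0');W=wfish(c);im=c['image']
for v in range(232,300,4): print(v,[int(x) if x==x else 0 for x in W[v,165:205:3,2]])
cv2.imwrite('pics/w0c.png',cv2.convertScaleAbs(cv2.resize(im[220:330,140:400],None,fx=3,fy=3,interpolation=cv2.INTER_CUBIC),alpha=2.5))
c=load('w5');im=c['image'];cv2.imwrite('pics/w5c.png',cv2.convertScaleAbs(cv2.resize(im[220:330,210:330],None,fx=6,fy=5,interpolation=cv2.INTER_CUBIC),alpha=3.5))
```

```text
232 [15, 15, 15, 19, 19, 19, 20, 20, 21, 16, 20, 20, 19, 20]
236 [15, 14, 15, 15, 15, 14, 16, 16, 15, 16, 15, 15, 15, 16]
240 [18, 20, 15, 221, 222, 221, 19, 20, 20, 16, 18, 18, 18, 15]
244 [20, 20, 230, 228, 228, 223, 223, 224, 224, 16, 20, 20, 19, 20]
248 [20, 235, 235, 235, 230, 230, 231, 230, 224, 15, 20, 19, 20, 18]
252 [240, 241, 241, 236, 237, 235, 235, 231, 224, 15, 20, 19, 18, 18]
256 [247, 245, 241, 243, 242, 241, 237, 232, 225, 16, 15, 15, 14, 14]
260 [249, 246, 246, 247, 245, 241, 236, 232, 226, 14, 20, 21, 20, 19]
264 [304, 305, 305, 305, 304, 304, 304, 304, 305, 304, 0, 304, 304, 304]
268 [307, 305, 306, 306, 306, 306, 307, 306, 306, 306, 307, 306, 305, 306]
272 [307, 307, 307, 307, 307, 307, 307, 307, 307, 308, 306, 307, 307, 307]
276 [308, 307, 308, 307, 308, 308, 308, 308, 308, 307, 307, 307, 308, 308]
280 [307, 308, 310, 308, 308, 309, 308, 309, 308, 308, 308, 309, 307, 308]
284 [309, 309, 309, 308, 0, 309, 309, 308, 308, 309, 308, 308, 308, 308]
288 [307, 308, 309, 309, 308, 309, 308, 308, 309, 308, 308, 307, 308, 309]
292 [267, 265, 261, 257, 307, 306, 307, 307, 307, 307, 307, 307, 308, 307]
296 [268, 266, 261, 257, 250, 246, 0, 0, 0, -1, 0, 1, -1, 0]
```

View pics/w0c.png

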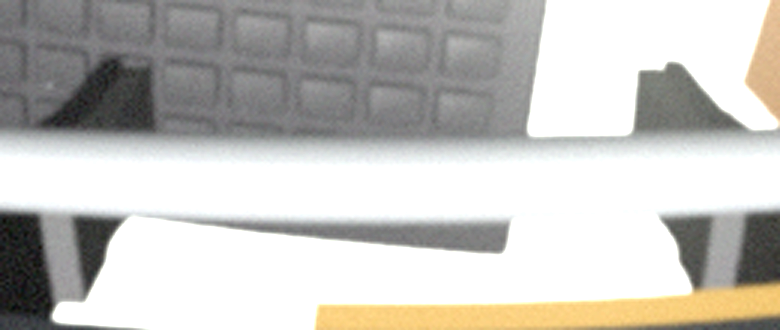

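View pics/w5c.png

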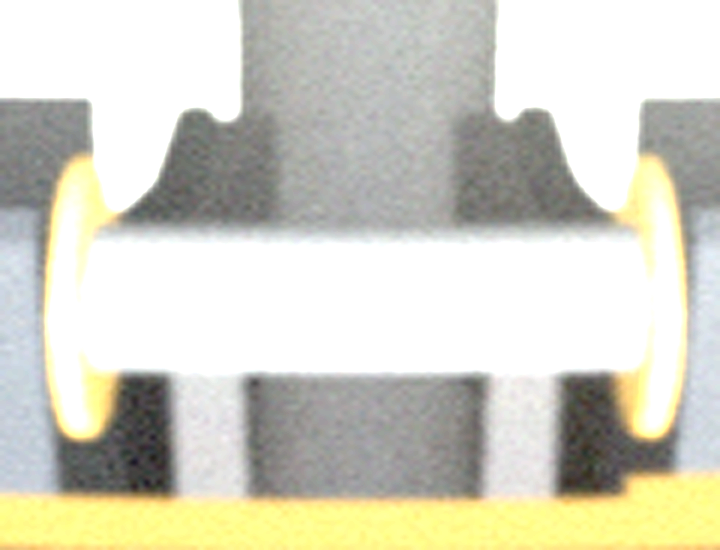

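The wrist range data shows the grip top at about 208.5 and the visible fingertips about 21 mm above the reported TCP. So the tips are only now nearing the grip, which rests with the pad on the lid. I'll press on in small steps and watch the force.

```bash
python3 -m jog '[[[0,0,0.001],0,0.016],[[0,0,0.002],0,0.016],[[0,0,0.002],0,0.016]]'| grep -v rot
python3 -m jog '[[[0,0,0.001],0,0.016],[[0,0,0.0015],0,0.016],[[0,0,0.0015],0,0.016]]'| grep -v rot
```

```text
time_s: 6.95
eef_pos: [597.2, -171.9, 184.7]
force: [-0.2, -0.3, -0.5]
width: 15.8
time_s: 7.2
eef_pos: [597.5, -172.0, 183.8]
force: [0.2, -0.3, 1.8]
width: 16.1
```

```bash
python3 -m jog '[[[0,0,0.0015],0,0.016],[[0,0,0.003],0,0.016],[[0,0,0.003],0,0.016]]'| grep -v rot
python3 -m jog '[[[0,0,0.0015],0,0.016],[[0,0,0.003],0,0.016],[[0,0,0.003],0,0.016]]'| grep -v rot
python3 -m jog '[[[0,0,0.0015],0,0.016],[[0,0,0.003],0,0.016],[[0,0,0.003],0,0.016]]'| grep -v rot
```

```text
time_s: 7.45
eef_pos: [597.6, -171.9, 180.7]
force: [-0.3, 0.9, 4.4]
width: 15.9
time_s: 7.7
eef_pos: [597.6, -171.7, 177.6]
force: [0.2, 1.1, 3.5]
width: 16.0
time_s: 7.95
eef_pos: [597.6, -171.6, 174.6]
force: [0.4, 1.9, 3.9]
width: 15.8
```

```bash
python3 -m jog '[[[0,-0.001,0.0015],0,0.016],[[0,-0.001,0.003],0,0.016],[[0,-0.001,0.003],0,0.016]]'| grep -v rot
python3 -m jog '[[[0,0,0.0015],0,0.016],[[0,0,0.003],0,0.016],[[0,0,0.003],0,0.016]]'| grep -v rot
python3 -m jog '[[[0,0,0.001],0,0.016],[[0,0,0.002],0,0.016],[[0,0,0.002],0,0.016]]'| grep -v rot
```

```text
time_s: 8.2
eef_pos: [597.6, -171.2, 171.4]
force: [1.5, -0.3, 3.2]
width: 15.5
time_s: 8.45
eef_pos: [597.6, -171.0, 168.3]
force: [0.1, -0.9, 3.9]
width: 16.0
time_s: 8.7
eef_pos: [597.5, -170.8, 166.3]
force: [1.3, 0.3, 4.6]
width: 16.2
```

```bash
python3 -m jog '[[[0,0,0.001],0,0.016],[[0,0,0.002],0,0.016],[[0,0,0.002],0,0.016]]'| grep -v rot
python3 -m jog '[[[0,0,0.001],0,0.016],[[0,0,0.0015],0,0.016],[[0,0,0.0015],0,0.016]]'| grep -v rot
python3 -m jog '[[[0,0,0.001],0,0.016],[[0,0,0.001],0,0.016]]'| grep -v rot
```

```text
time_s: 8.95
eef_pos: [597.5, -170.7, 164.3]
force: [2.5, -0.0, 3.8]
width: 15.9
time_s: 9.2
eef_pos: [597.5, -170.6, 162.8]
force: [1.6, 1.3, 4.7]
width: 15.7
time_s: 9.37
eef_pos: [597.5, -170.6, 161.8]
force: [1.6, 1.7, 4.0]
width: 16.4
```

```bash
python3 -m jog '[[[0,0,0.001],0,0.016],[[0,0,0.001],0,0.016]]'| grep -v rot
python3 -m jog '[[[0,0,0.001],0,0.016],[[0,0,0.001],0,0.016]]'| grep -v rot
python3 -m jog '[[[0,0,0.001],0,0.016],[[0,0,0.001],0,0.016]]'| grep -v rot
```

```text
time_s: 9.53
eef_pos: [597.5, -170.6, 160.8]
force: [2.0, 2.2, 4.6]
width: 16.1
time_s: 9.7
eef_pos: [597.7, -170.6, 160.3]
force: [0.4, 2.6, 7.2]
width: 16.2
time_s: 9.87
eef_pos: [597.9, -170.7, 159.8]
force: [0.5, 2.9, 9.5]
width: 16.2
```

Resistance is firming (4 → 7 → 9.5 N) after about 24 mm of grip travel, or about 8.6 mm of lid. One more small step to confirm.

```bash
python3 -m jog '[[[0,0,0.001],0,0.016],[[0,0,0.001],0,0.016]]'| grep -v rot
python3 -m jog '[[[0,0,0.001],0,0.016],[[0,0,0.001],0,0.016]]'| grep -v rot
```

```text
time_s: 10.03
eef_pos: [598.0, -170.6, 159.4]
force: [-1.5, 2.7, 14.1]
width: 15.9
time_s: 10.2
eef_pos: [597.9, -170.8, 158.8]
force: [-2.8, 2.9, 17.2]
width: 16.0
```

```bash
python3 -m jog '[[[0,0,-0.01],0,0.016],[[0,0,-0.05],0,0.016],[[0,0,-0.09],0,0.06],[[0,0,-0.12],0,0.06],[[0,0,-0.12],0,0.06]]'| grep -v rot
python3 - <<'E'
from h import *
c=cap('scene','s6');cv2.imwrite('pics/s6b.png',cv2.convertScaleAbs(cv2.resize(c['image'][180:300,200:360],None,fx=4.5,fy=4.5,interpolation=cv2.INTER_CUBIC),alpha=1.5))
W=world(c)
f=lambda x,y:(round(200+x/4.5),round(180+y/4.5))
for p in((425,325),(430,345),(430,350),(430,400),(75,375),(120,365)):
    u,v=f(*p);print(p,np.round(np.nanmedian(W[v-1:v+2,u-1:u+2].reshape(-1,3),0)))
s=arm.sense();print(np.round(s['eef_pos'],1),np.round(s['eef_rot'],3).tolist(),s['force'],s['joint_pos'])
E
```

```text
time_s: 10.62
eef_pos: [599.1, -171.9, 283.6]
force: [1.1, 0.8, -0.1]
width: 29.0
(425, 325) [637. -21. 137.]
(430, 345) [648. -21. 126.]
(430, 350) [649. -23. 126.]
(430, 400) [652. -22.  75.]
(75, 375) [ 463. -168.    0.]
(120, 365) [ 592. -190.  181.]
[ 598.3 -171.8  280.2] [[0.991, -0.135, 0.004], [-0.135, -0.991, -0.002], [0.004, 0.001, -1.0]] [-0.36128783  0.53766999 -0.49313711] [ 0.59614649  0.28640745 -0.49553723  1.39049585  0.1367086   1.49412031
 -0.0280358 ]
```

View pics/s6b.png

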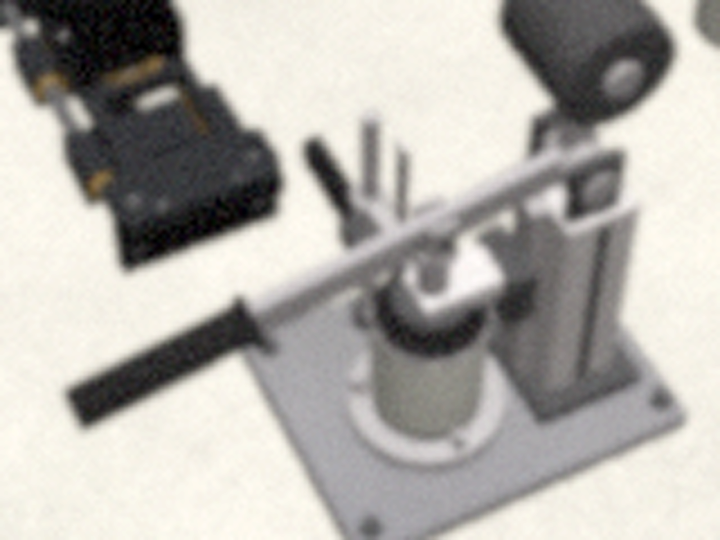

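Lid now measures about 126 at its front edge, as predicted for home, and the lever rests down with the tumbler in place. Moving to the stop tab.

```bash
python3 -m jog '[[[-0.03,-0.04,0],0.125,0.05],[[-0.06,-0.07,0],0.25,0.05],[[-0.09,-0.1,0],0.375,0.05],[[-0.12,-0.13,0],0.5,0.05],[[-0.146,-0.168,0],0.625,0.05],[[-0.146,-0.168,0],0.75,0.05],[[-0.146,-0.168,0],0.875,0.05],[[-0.146,-0.168,0],1.0,0.05],[[-0.146,-0.168,0],1.125,0.05],[[-0.146,-0.168,0],1.25,0.05],[[-0.146,-0.168,0],1.375,0.05],[[-0.146,-0.168,0],1.5,0.05]]'
python3 -m jog '[[[0,0,0],0.071,0.05],[[0,0,0],0.071,0.05]]'
python3 - <<'E'
from h import *
s=arm.sense();print(np.round(s['eef_pos'],1),np.round(s['eef_rot'],3).tolist(),s['joint_pos'])
c=cap('wrist','w6')
E
```

```text
time_s: 11.67
eef_pos: [474.3, 14.3, 275.4]
eef_rot: [[-0.071, -0.997, -0.003], [-0.997, 0.071, -0.0], [0.001, 0.003, -1.0]]
force: [-0.1, -1.1, -0.1]
width: 50.0
time_s: 11.83
eef_pos: [474.4, 14.4, 275.5]
eef_rot: [[-0.139, -0.99, -0.003], [-0.99, 0.139, -0.0], [0.001, 0.003, -1.0]]
force: [0.1, 0.2, -1.5]
width: 50.2
[474.4  14.4 275.5] [[-0.139, -0.99, -0.003], [-0.99, 0.139, -0.0], [0.001, 0.003, -1.0]] [ 0.48626312 -0.03018288 -0.58783959  1.72349626 -0.01691558  1.44630059
 -1.8096988 ]
```

View pics/w6.png

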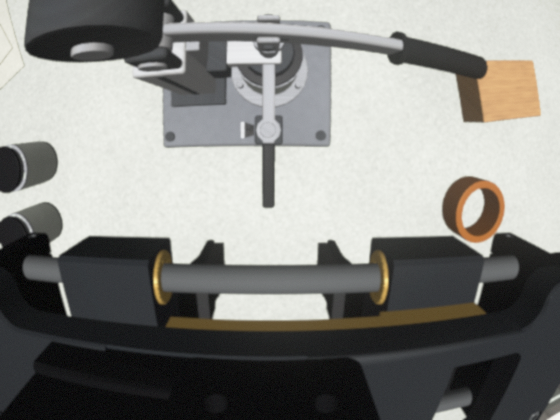

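Run:
```python
from h import *
c=load('w6');W=wfish(c)
for v in range(60,212,6): print(v,np.round(np.nanmedian(W[v:v+3,266:271].reshape(-1,3),0),1).tolist())
```

```text
60 [607.4, -1.2, 146.7]
66 [602.0, -0.4, 143.3]
72 [596.2, 0.3, 142.8]
78 [590.2, 1.2, 143.0]
84 [584.2, 2.1, 143.1]
90 [578.3, 2.9, 143.2]
96 [572.6, 3.7, 143.1]
102 [566.7, 4.5, 142.4]
108 [560.8, 5.3, 142.9]
114 [555.0, 6.2, 143.0]
120 [549.3, 6.9, 143.2]
126 [542.9, 7.5, 214.4]
132 [538.4, 8.1, 214.5]
138 [531.9, 9.4, 143.3]
144 [524.6, 10.6, 110.6]
150 [518.3, 11.5, 111.3]
156 [511.9, 12.4, 111.4]
162 [505.5, 13.3, 111.1]
168 [499.1, 14.2, 111.2]
174 [492.5, 15.2, 111.1]
180 [485.9, 16.1, 111.7]
186 [479.6, 17.0, 111.4]
192 [472.7, 18.0, 111.1]
198 [466.4, 18.9, 111.6]
204 [459.6, 19.8, 110.9]
210 [424.8, 25.4, -1.0]
```

Wrist view: the tab runs down column 268, with fingertips at 212 and 330. Range data puts the tab top at 111.2 and the finger bar top at 143.1, so its underside is about 131.1. I need about 20 mm of upward slide. Descending over the tab.

```bash
python3 -m jog '[[[-0.002,-0.003,0.03],0,0.05],[[-0.002,-0.003,0.06],0,0.05],[[-0.002,-0.003,0.09],0,0.05],[[-0.002,-0.003,0.115],0,0.05],[[-0.002,-0.003,0.135],0,0.05],[[-0.002,-0.003,0.15],0,0.05],[[-0.002,-0.003,0.15],0,0.05]]'
python3 - <<'E'
from h import *
c=cap('wrist','w7')
c=cap('scene','s7');cv2.imwrite('pics/s7b.png',cv2.convertScaleAbs(cv2.resize(c['image'][120:300,180:380],None,fx=3.5,fy=3.3,interpolation=cv2.INTER_CUBIC),alpha=1.8))
E
```

```text
time_s: 12.47
eef_pos: [475.8, 16.2, 123.3]
eef_rot: [[-0.132, -0.991, -0.006], [-0.991, 0.132, 0.0], [0.001, 0.006, -1.0]]
force: [-0.8, 0.4, -0.8]
width: 50.1
```

View pics/w7.png

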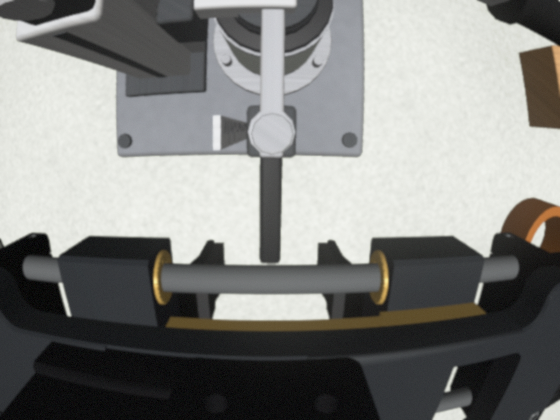

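View pics/s7b.png

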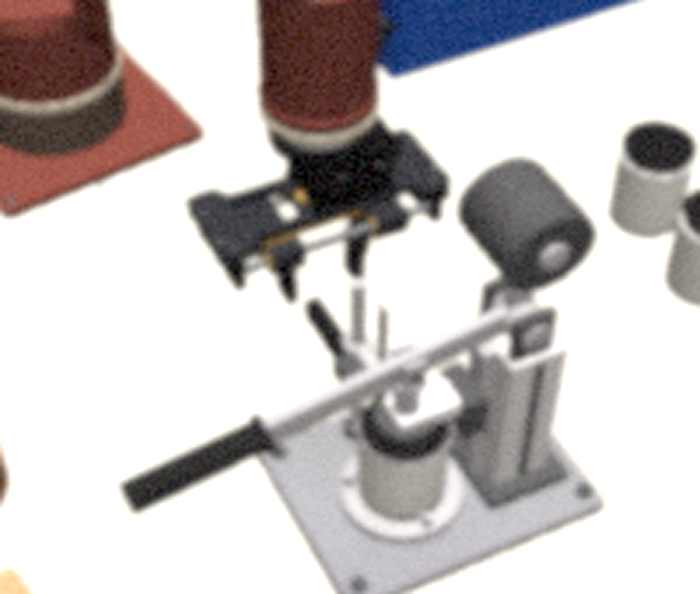

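Run:
```python
from h import *
c=load('s7');W=world(c)
for y in range(250,305,5):
  print(y,[np.round(W[round(120+y/3.3),round(180+x/3.5)]).tolist() for x in(288,292,356)])
```

```text
250 [[509.0, -32.0, 244.0], [508.0, -29.0, 241.0], [490.0, 44.0, 182.0]]
255 [[507.0, -32.0, 238.0], [509.0, -29.0, 238.0], [492.0, 43.0, 180.0]]
260 [[510.0, -33.0, 233.0], [508.0, -29.0, 230.0], [491.0, 44.0, 170.0]]
265 [[507.0, -32.0, 227.0], [511.0, -31.0, 229.0], [492.0, 43.0, 167.0]]
270 [[484.0, -18.0, 189.0], [485.0, -15.0, 189.0], [491.0, 44.0, 158.0]]
275 [[484.0, -18.0, 186.0], [484.0, -15.0, 184.0], [490.0, 44.0, 153.0]]
280 [[484.0, -18.0, 177.0], [486.0, -16.0, 179.0], [543.0, 7.0, 216.0]]
285 [[484.0, -19.0, 175.0], [485.0, -16.0, 174.0], [545.0, 5.0, 215.0]]
290 [[483.0, -18.0, 164.0], [484.0, -15.0, 164.0], [548.0, 4.0, 210.0]]
295 [[482.0, -18.0, 160.0], [487.0, -17.0, 164.0], [547.0, 4.0, 206.0]]
300 [[481.0, -17.0, 150.0], [483.0, -15.0, 151.0], [548.0, 4.0, 199.0]]
```

Fingertips read about 148 in the scene range data while the TCP reports 123, so the roughly 22–24 mm offset is real. The tab is centred (column 270). Going down until the tips are about 15 mm below the tab top.

```bash
python3 -m jog '[[[0,0,0.015],0,0.05],[[0,0,0.03],0,0.05],[[0,0,0.04],0,0.05],[[0,0,0.05],0,0.05],[[0,0,0.05],0,0.05]]'
python3 -m jog '[[[0,0,0],0,0],[[0,0,0],0,0],[[0,0,0],0,0],[[0,0,0],0,0],[[0,0,0],0,0],[[0,0,0],0,0],[[0,0,0],0,0]]' 40
python3 - <<'E'
from h import *
c=cap('wrist','w8')
E
```

```text
time_s: 12.98
eef_pos: [477.9, 16.6, 75.9]
eef_rot: [[-0.134, -0.991, -0.002], [-0.991, 0.134, 0.0], [0.0, 0.002, -1.0]]
force: [-0.9, 0.4, -0.7]
width: 49.9
time_s: 13.57
eef_pos: [478.7, 16.2, 77.2]
eef_rot: [[-0.135, -0.991, 0.0], [-0.991, 0.135, -0.001], [0.001, -0.0, -1.0]]
force: [-0.1, 0.9, 2.8]
width: 13.4
```

View pics/w8.png

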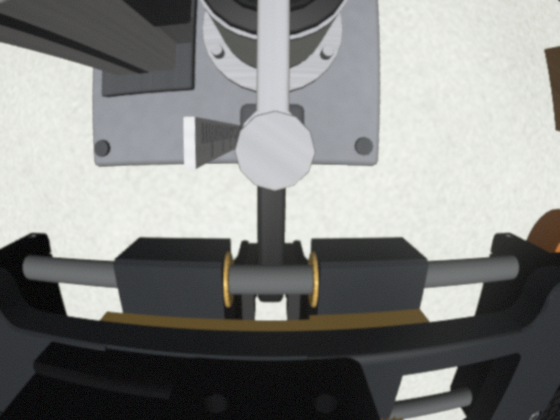

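The tab is gripped (width 13.4). Sliding it up.

```bash
python3 -m jog '[[[0,0,-0.002],0,0],[[0,0,-0.004],0,0],[[0,0,-0.006],0,0],[[0,0,-0.008],0,0],[[0,0,-0.01],0,0],[[0,0,-0.012],0,0]]' 50 |grep -v rot
python3 -m jog '[[[0,0,-0.001],0,0],[[0,0,-0.002],0,0],[[0,0,-0.003],0,0],[[0,0,-0.004],0,0]]'  |grep -v rot
python3 - <<'E'
from h import *
c=cap('wrist','w9');W=wfish(c)
for v in range(60,215,10): print(v,np.round(np.nanmedian(W[v:v+3,268:274].reshape(-1,3),0),1).tolist())
E
```

```text
time_s: 14.12
eef_pos: [478.6, 16.3, 88.1]
force: [6.6, -1.7, -14.0]
width: 13.4
time_s: 14.45
eef_pos: [478.6, 16.3, 92.1]
force: [6.6, -2.5, -11.9]
width: 13.3
60 [572.9, 4.4, 143.0]
70 [568.8, 5.0, 143.0]
80 [564.6, 5.6, 142.8]
90 [560.5, 6.1, 143.0]
100 [556.4, 6.7, 142.9]
110 [552.3, 7.3, 143.1]
120 [546.1, 8.1, 214.2]
130 [544.2, 8.4, 214.2]
140 [542.3, 8.7, 214.5]
150 [540.5, 8.9, 214.7]
160 [538.5, 9.2, 214.3]
170 [536.6, 9.4, 214.5]
180 [521.0, 11.5, 125.9]
190 [516.2, 12.1, 125.5]
200 [511.4, 12.8, 125.7]
210 [506.5, 13.4, 125.5]
```

```bash
python3 -m jog '[[[0,0,-0.001],0,0],[[0,0,-0.002],0,0],[[0,0,-0.003],0,0],[[0,0,-0.0035],0,0],[[0,0,-0.0035],0,0]]'  |grep -v rot
python3 -m jog '[[[0,0,-0.0005],0,0],[[0,0,-0.0005],0,0]]'  |grep -v rot
python3 -m jog '[[[0,0,-0.0005],0,0],[[0,0,-0.0005],0,0]]'  |grep -v rot
```

```text
time_s: 14.92
eef_pos: [478.6, 16.3, 95.7]
force: [5.1, -1.7, -12.4]
width: 13.8
time_s: 15.08
eef_pos: [478.6, 16.3, 96.1]
force: [6.0, -2.4, -12.5]
width: 13.2
time_s: 15.25
eef_pos: [478.6, 16.3, 96.6]
force: [5.8, -2.0, -12.6]
width: 13.3
```

```bash
python3 -m jog '[[[0,0,-0.0004],0,0],[[0,0,-0.0004],0,0]]'  |grep -v rot
python3 -m jog '[[[0,0,-0.0004],0,0],[[0,0,-0.0004],0,0]]'  |grep -v rot
```

```text
time_s: 15.42
eef_pos: [478.6, 16.3, 97.0]
force: [5.9, -1.8, -12.5]
width: 13.6
time_s: 15.58
eef_pos: [478.6, 16.3, 97.4]
force: [5.1, -1.6, -12.7]
width: 13.2
```

Run:
```python
from h import *
c=cap('wrist','w10');W=wfish(c)
print([np.round(np.nanmedian(W[a:b,268:274,2]),1) for a,b in((60,115),(130,165),(182,212))])
```

```text
[np.float64(143.0), np.float64(214.4), np.float64(130.9)]
```

```bash
python3 -m jog '[[[0,0,-0.0003],0,0],[[0,0,-0.0003],0,0]]'  |grep -v rot
python3 -m jog '[[[0,0,-0.0003],0,0],[[0,0,-0.0003],0,0]]'  |grep -v rot
```

```text
time_s: 15.8
eef_pos: [478.6, 16.3, 97.6]
force: [6.6, -1.9, -14.4]
width: 13.1
time_s: 15.97
eef_pos: [478.5, 16.3, 97.6]
force: [7.5, -2.3, -16.1]
width: 13.5
```

Contact: the TCP stalls at 97.6 while the pull rises from 12.5 to 16 N. Relaxing the pull, checking, then releasing.

```bash
python3 -m jog '[[[0,0,0.0008],0,0],[[0,0,0.0012],0,0],[[0,0,0.0012],0,0]]'  |grep -v rot
python3 - <<'E'
from h import *
for i in range(2):
  c=cap('wrist',f'w11{i}');W=wfish(c)
  print([np.round(np.nanmean(W[a:b,268:274,2]),2) for a,b in((60,112),(130,165),(184,212))])
c=load('w10');W=wfish(c);print([np.round(np.nanmean(W[a:b,268:274,2]),2) for a,b in((60,112),(130,165),(184,212))])
s=arm.sense();print(s['eef_pos'],s['force'])
E
```

```text
time_s: 16.22
eef_pos: [478.6, 16.3, 97.4]
force: [3.5, -3.2, -8.6]
width: 13.3
[np.float64(143.06), np.float64(214.45), np.float64(131.06)]
[np.float64(142.99), np.float64(214.42), np.float64(131.14)]
[np.float64(143.03), np.float64(214.48), np.float64(130.86)]
[478.61180398  16.34692429  97.448162  ] [ 4.22802627 -3.28391918 -8.24887015]
```

```bash
python3 -m jog '[[[0,0,0.0008],0,0],[[0,0,0.0008],0,0]]'  |grep -v rot
python3 -m jog '[[[0,0,0],0,0.03],[[0,0,0],0,0.05],[[0,0,0],0,0.05],[[0,0,0],0,0.05],[[0,0,0],0,0.05]]'  |grep -v rot
python3 - <<'E'
from h import *
for i in range(2):
  c=cap('wrist',f'w12{i}');W=wfish(c)
  print([np.round(np.nanmean(W[a:b,268:274,2]),2) for a,b in((60,112),(130,165),(184,212))])
E
```

```text
time_s: 16.48
eef_pos: [478.7, 16.4, 97.3]
force: [1.4, -4.2, -1.4]
width: 13.7
time_s: 16.9
eef_pos: [478.6, 17.2, 96.9]
force: [-0.3, 0.9, 0.1]
width: 39.0
[np.float64(143.02), np.float64(214.4), np.float64(131.14)]
[np.float64(143.06), np.float64(214.41), np.float64(131.08)]
```

View pics/w121.png

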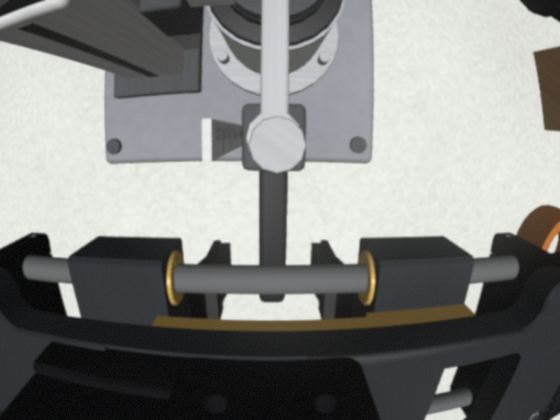

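Stop face reads 131.1 and the finger underside 131.0, and the jaws are clear of the tab. Lifting off and going back to the lever grip.

```bash
python3 -m jog '[[[0,0,-0.015],0,0.05],[[0,0,-0.05],0,0.05],[[0,0,-0.09],0,0.05],[[0,0,-0.13],0,0.06],[[0,0,-0.17],0,0.06],[[0,0,-0.19],0,0.06],[[0,0,-0.19],0,0.06]]' 20 |grep -v rot
python3 -m jog '[[[0.03,-0.025,0],-0.125,0.06],[[0.06,-0.05,0],-0.25,0.06],[[0.09,-0.075,0],-0.375,0.06],[[0.12,-0.1,0],-0.5,0.06],[[0.145,-0.125,0],-0.625,0.06],[[0.168,-0.143,0],-0.75,0.06],[[0.168,-0.143,0],-0.875,0.06],[[0.168,-0.143,0],-1.0,0.06],[[0.168,-0.143,0],-1.125,0.06],[[0.168,-0.143,0],-1.25,0.06],[[0.168,-0.143,0],-1.375,0.06],[[0.168,-0.143,0],-1.5,0.06]]'
python3 -m jog '[[[0,0,0],-0.071,0.06],[[0,0,0],-0.071,0.06]]'
python3 - <<'E'
from h import *
c=cap('wrist','w13');W=wfish(c)
for v in range(150,262,8): print(v,np.round(np.nanmedian(W[v:v+3,262:280].reshape(-1,3),0),1).tolist())
E
```

```text
time_s: 17.58
eef_pos: [480.8, 17.2, 292.1]
force: [-1.3, 0.3, -0.6]
width: 59.0
time_s: 18.58
eef_pos: [597.5, -168.8, 286.1]
eef_rot: [[0.98, -0.198, -0.001], [-0.198, -0.98, 0.001], [-0.001, -0.0, -1.0]]
force: [-0.3, -0.5, -0.1]
width: 60.3
time_s: 18.75
eef_pos: [597.5, -168.9, 286.1]
eef_rot: [[0.991, -0.131, -0.001], [-0.131, -0.991, 0.001], [-0.001, -0.001, -1.0]]
force: [0.3, -1.1, 0.5]
width: 60.0
150 [602.6, -117.7, 195.6]
158 [601.7, -124.8, 191.7]
166 [600.8, -131.8, 190.5]
174 [599.8, -138.9, 189.4]
182 [598.9, -146.1, 188.5]
190 [597.9, -153.3, 186.9]
198 [597.0, -160.8, 185.5]
206 [595.9, -168.5, 184.4]
214 [594.9, -176.2, 183.0]
222 [593.8, -184.2, 181.5]
230 [592.8, -192.5, 180.1]
238 [591.7, -200.7, 178.6]
246 [590.6, -209.2, 177.7]
254 [589.4, -218.0, 176.1]
```

View pics/w13.png

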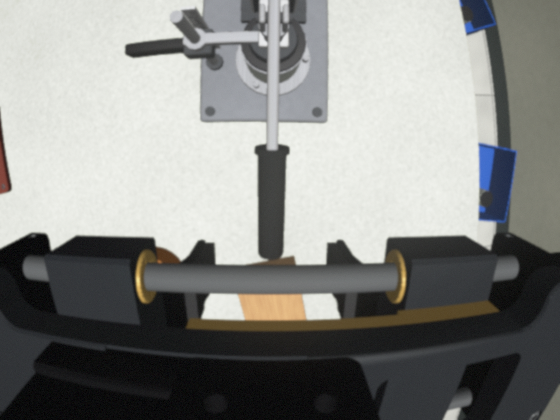

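Grip top is at 184.4 and centred (column 271 between fingers at 204 and 338). Descending to pinch the grip gently.

```bash
python3 -m jog '[[[0,0,0.04],0,0.06],[[0,0,0.07],0,0.06],[[0,0,0.1],0,0.06],[[0,0,0.12],0,0.06],[[0,0,0.135],0,0.06],[[0,0,0.142],0,0.06],[[0,0,0.142],0,0.06]]' |grep -v rot
python3 -m jog '[[[0,0,0],0,0.02],[[0,0,0],0,0.02],[[0,0,0],0,0.02],[[0,0,0],0,0.02],[[0,0,0],0,0.02],[[0,0,0],0,0.02]]' 12 |grep -v rot
python3 - <<'E'
from h import *
c=cap('wrist','w14')
E
```

```text
time_s: 19.38
eef_pos: [596.6, -168.8, 143.0]
force: [-0.4, -0.4, 0.2]
width: 59.6
time_s: 19.88
eef_pos: [597.9, -169.0, 145.3]
force: [0.7, -0.6, -0.1]
width: 27.9
```

View pics/w14.png

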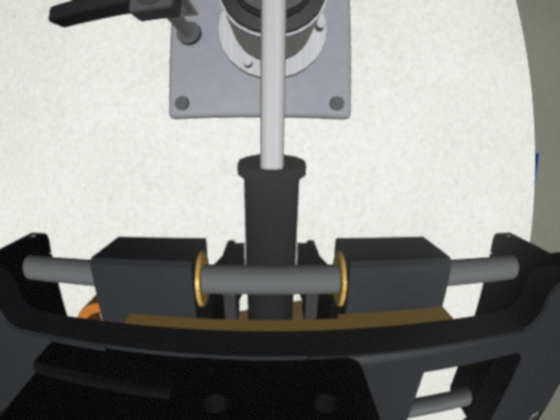

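```bash
python3 -m jog '[[[0,0,0],0,0.02],[[0,0.001,-0.008],0,0.02],[[0,0.002,-0.016],0,0.02],[[0,0.004,-0.028],0,0.02],[[0,0.004,-0.04],0,0.02],[[0,0.003,-0.052],0,0.02],[[0,0.003,-0.064],0,0.02],[[0,0.002,-0.076],0,0.02],[[0,0.001,-0.088],0,0.02],[[0,-0.001,-0.1],0,0.02],[[0,-0.004,-0.11],0,0.02],[[0,-0.006,-0.118],0,0.02]]' 15 |grep -v rot
python3 - <<'E'
from h import *
c=cap('scene','s8');cv2.imwrite('pics/s8b.png',cv2.convertScaleAbs(cv2.resize(c['image'][100:300,180:380],None,fx=3,fy=2.9,interpolation=cv2.INTER_CUBIC),alpha=1.6))
E
```

```text
time_s: 20.93
eef_pos: [598.8, -162.1, 264.6]
force: [3.4, 4.4, -2.0]
width: 25.6
```

View pics/s8b.png

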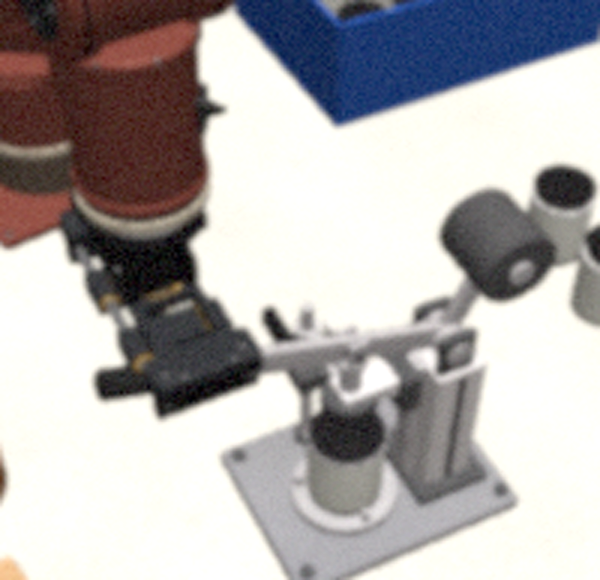

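The lever is following and the tumbler is still standing on the anvil. Lifting further toward open.

```bash
python3 -m jog '[[[0,-0.003,-0.008],0,0.02],[[0,-0.006,-0.016],0,0.02],[[0,-0.009,-0.024],0,0.02],[[0,-0.013,-0.032],0,0.02],[[0,-0.017,-0.038],0,0.02],[[0,-0.017,-0.038],0,0.02]]' |grep -v rot
```

```text
time_s: 21.48
eef_pos: [601.0, -146.9, 303.1]
force: [1.8, -4.0, 3.6]
width: 25.5
```

```bash
python3 -m jog '[[[0,0,0],0,0.04],[[0,0,0],0,0.06],[[0,0,0],0,0.06],[[0,0,0],0,0.06],[[0,0,0],0,0.06],[[0,0,0],0,0.06]]' |grep -v rot
python3 - <<'E'
from h import *
c=cap('wrist','w15')
E
```

```text
time_s: 21.98
eef_pos: [600.6, -146.1, 300.6]
force: [0.0, -0.1, -0.1]
width: 56.2
```

View pics/w15.png

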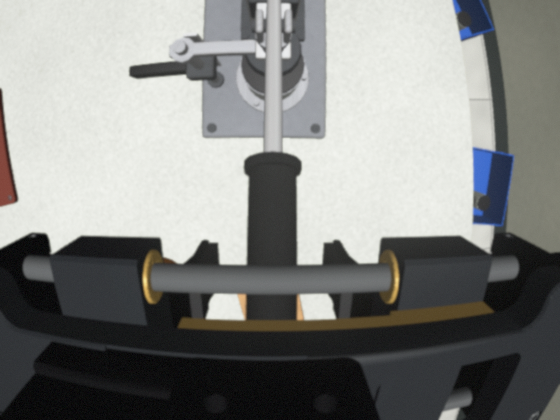

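The jaws are clear on both sides (fingers at 210 and 330, grip 247–297). Retreating straight up, then away to the −y side for a clear look.

```bash
python3 -m jog '[[[0,0,-0.03],0,0.06],[[0,0,-0.06],0,0.06],[[0,0,-0.09],0,0.06],[[0,0,-0.1],0,0.06],[[-0.03,0.03,-0.1],0,0.06],[[-0.06,0.06,-0.1],0,0.06],[[-0.09,0.09,-0.1],0,0.06],[[-0.1,0.12,-0.1],0,0.06],[[-0.1,0.15,-0.1],0,0.06],[[-0.1,0.18,-0.1],0,0.06],[[-0.1,0.2,-0.1],0,0.06],[[-0.1,0.2,-0.1],0,0.06]]' |grep -v rot
python3 - <<'E'
from h import *
c=cap('scene','s9');cv2.imwrite('pics/s9b.png',cv2.convertScaleAbs(cv2.resize(c['image'][140:310,180:380],None,fx=3.5,fy=3.5,interpolation=cv2.INTER_CUBIC),alpha=1.6))
W=world(c);a=load('scene0')
u0=295
for v in range(244,282,3): print(v,np.round(np.nanmedian(W[v:v+2,u0-2:u0+3].reshape(-1,3),0)).tolist())
print('grip',np.nanmedian(W[213:217,236:244].reshape(-1,3),0), np.nanmedian(world(a)[213:217,236:244].reshape(-1,3),0))
c=cap('top','t9');W=world(c);cv2.imwrite('pics/t9b.png',cv2.convertScaleAbs(cv2.resize(c['image'][140:290,140:440],None,fx=2.6,fy=2.6,interpolation=cv2.INTER_CUBIC),alpha=1.5))
z=W[...,2];m=np.zeros(z.shape,bool);m[209:235,278:296]=1;m&=(z>90)&(z<160);print('tab',m.sum(),np.nanmean(W[m],0),np.median(z[m]))
print('force',arm.sense()['force'])
E
```

```text
time_s: 23.03
eef_pos: [472.5, -336.2, 399.4]
force: [-0.8, -0.0, -0.4]
width: 59.8
244 [613.0, 0.0, 127.0]
247 [620.0, -4.0, 126.0]
250 [630.0, -11.0, 126.0]
253 [637.0, -16.0, 125.0]
256 [646.0, -22.0, 127.0]
259 [649.0, -25.0, 120.0]
262 [650.0, -25.0, 107.0]
265 [650.0, -25.0, 93.0]
268 [651.0, -25.0, 79.0]
271 [652.0, -24.0, 66.0]
274 [651.0, -24.0, 51.0]
277 [652.0, -24.0, 35.0]
280 [659.0, -29.0, 35.0]
grip [ 610.98942099 -153.02163444  346.08432848] [ 609.82951245 -153.23076872  344.58543068]
tab 117 [496.55999919  11.64159868 130.47152145] 131.30935970049336
force [0.50380961 0.71532101 0.4266689 ]
```

View pics/s9b.png

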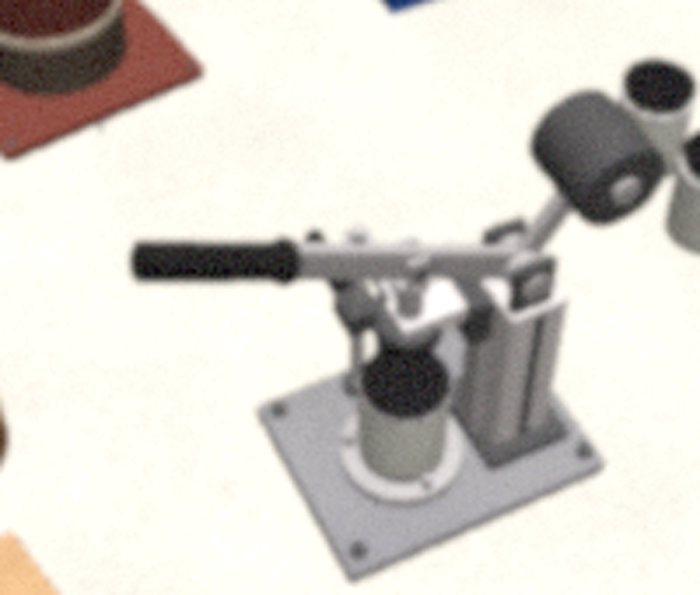

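View pics/t9b.png

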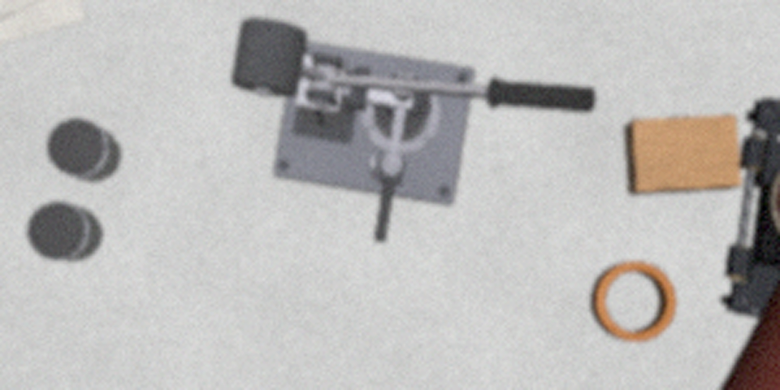

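The scene view shows the lever back at its starting open pose (grip z 346 against 345 before), the lid top at 126 and the tumbler upright on the anvil. The top view shows the stop tab at 131.3, with the carton, tape roll and both waiting tumblers where they were. Handing in.

Run:
```python
from rig import arm
print(arm.hand_in(), arm.sense()['time_s'])
```

```text
the job is handed in; nothing more can be done
the job is handed in; nothing more can be done
```

The press is set up on its first tumbler and the job is handed in, at about 23 s of robot time.

- **Lid:** I pushed the lever down. It took about 4 N while the lid slid in, and I stopped at about 17 N once the resistance had clearly firmed up. The lid top went from about 135 mm to 126 mm, which is 91 mm above the tumbler's foot, so it is home.
- **Depth stop:** I pinched the tab and slid the stop up until it met the finger. The pull rose from 12.5 to 16 N while the tool stalled, and the finger did not lift. After release, the stop face read 131.1 mm and the finger's underside 131.0 mm. At the end the top camera gave 131.3 mm for the stop.
- **Lever:** I lifted it back past its balance point and let go. It rests fully open, with the grip at 346 mm against 345 mm at the start.
- **Everything else:** The tumbler is upright in its place under the ram. The carton, tape roll and both waiting tumblers look untouched, judged by eye from the top camera.

**One disagreement:** the visible fingertips ended about 22 mm short of the reported TCP. I allowed for this using the range images and the contact force. No other checks failed.

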